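# Put a flat battery pack on charge

## Robot

A 6-joint arm with a two-finger parallel gripper is mounted at the origin on the work surface. World frame = base frame: x ahead of the robot, y to its left, z up, the work surface at z = 0. Lengths are in m, angles in rad, forces in N, time in s.
With the tool pointing down it reaches from about 0.35 to 0.85 m from the base axis. Payload 8.1 kg.
Tool frame: the origin (TCP) lies at the very end of the fingers, on their centre line; the grasp point (between the pads) lies 19 mm behind it (robot.pinch_z is the z of the grasp point in the tool frame, in m); z points along the fingers, y is the direction in which the jaws open and shut (so a half turn about z gives the same grasp; the last joint's range is limited). The gripper opens to 93 mm and grips with 3 to 60 N. Pads are 15 mm wide; open, the fingers measure 128 mm over their backs; the gripper's body (75 mm by 188 mm) begins 65 mm behind the grasp point.
Start: joints at [-1.379, 0.13, 1.488, -0, 1.523, -0.085], TCP at [0.164, -0.577, 0.219] pointing down, gripper open.
Joint ranges: [-2.96, 2.96], [-0.89, 2.26], [0.02, 2.5], [-1.34, 4.48], [0, 2.73], [-2.66, 2.66]. Speed limits (rad/s): [2.39, 2.39, 2.79, 3.14, 3.14, 3.14].

## Interface

Orientations are given as a rotation vector (axis times angle).
In Python, from plant import robot gives the robot as it stands.
- The arm moves only by the tool drive_tool, never from a script. Its argument "steps" is a list of rows, each an object of numbers: "jaw": the opening, from 0 (shut) to 1 (fully open); "tx", "ty", "tz": the shift along the tool's x, y, z scaled (see below); "turn": the turn about the tool's z scaled (see below). A call has 1 to 12 rows; each row is the pose to reach, as a shift and turn from the pose commanded when the call began, along the tool's axes at that moment, turning the shorter way round; what a row does not reach only later rows make up. The controller multiplies each number of a shift by 0.3 m and each number of a turn by 180 degrees. A row lasts 1/10 s, in which the tool goes at most 50 mm and 8.59 degrees, less where a joint would pass 70% of its speed; a pose out of reach is approached as far as the arm can. A call with a number of a shift or a turn outside -1 to 1 is refused whole. A call with a gripper value outside its range is refused whole. The fingers move at their own pace and stop on an object; "force" is the grip in N (left out, the last holds). Time passes only in rows, so rows that repeat a pose let the fingers close. It gives the time, the measured TCP pose, the force and the opening at its end, in the units of the state.
- robot.read_state(): the state, without advancing time (a new reading comes with each control period).
- robot.read_camera(name): name is "scene" or "top" or "wrist"; returns (picture, depth): 420x560x3 uint8, blue, green, red; 420x560 float32, m along the optical axis (not along the pixel's ray), 0 where there is no reading.
- robot.get_calibration(name): a dict with "fx", "fy", "cx", "cy" (pixels), "k1" (the pictures are not rectified: a ray, as slopes to the right and down, at radius r is drawn at 1 + k1 r^2 times it, then the intrinsics apply), "eye" and "attitude" of the camera in the world. Camera axes: x right, y down, z forward; pixel columns grow to the right and rows downward; lengths in m; the calibration is good to about 2 mm. A picture is of the moment at which its call begins: read the wrist's pose just before it. get_calibration takes no time and is no camera call; for the wrist camera it gives the pose at the moment of the call.
- robot.close_job(): hands the job in, once; it reports no verdict.
The state is a dict: "t": time; "q": joint angles; "dq": joint speeds; "joint_torque": joint torques, N m; "tool_pos": TCP position; "orientation": TCP orientation; "force": force on the tool from outside, world axes, zero at the start; "wrist_torque": the same for the moment, N m; "opening": finger opening in m.
Only numpy, scipy, OpenCV 4.12 (cv2) and the standard library are available. Lean on these libraries where they do the work, as an engineer would, in place of code of your own. Each camera call takes 0.05 s, during which the arm holds its last target.

## Task

Put the loose battery pack on charge in the empty charger: lay its contact end over the charger's raised lip, push it in against the sprung contacts without forcing them, and bring its tail down behind the lip so that the pack lies fully home and flat in the well, contacts forward. Let go of it and leave the other things on the bench, and the pack that is already charging, where they are.

Things in the scene. Friction and masses are not known exactly. Their poses are not given: they have to be found in the camera images.
- pack: the loose flat battery pack, black plastic, 70 long (x) x 46 wide (y) x 12 thick (z) mm, 85 g (some 0.8 to 1.25 times that). It lies flat on the mat (mat top 3 mm above the table). Origin: centre of its underside; its x axis points to its contact end (three brass strips), where point pack_nose is; the paper label lies nearer the tail.
- pack_nose (a point): middle of the lower edge of the pack's contact end (35 mm ahead of the pack's origin)
- pack_tail (a point): middle of the lower edge of the pack's plain tail end (35 mm behind the pack's origin)
- empty_charger: the charger without a pack, fixed: dark base 166 x 72 mm on the mat with a light slide-on adapter plate that carries apron, lip, well, hood and contacts. Origin: on its underside, nominally below the centre of a pack that is home; x = direction of pushing in. The plate is stuck anywhere up to 8 mm further in or out along x than nominal; no reading shows it: feel for it. It does not move in use.
- empty_charger_lip (a point): nominal middle of the lip's steel top, 18 mm above the charger's underside; lip 3 mm thick, inner face at x = -35 mm (all x here are in the charger's frame, plus or minus the adapter's 8 mm), with a sloped front. Before it the flat loading apron, 16 mm above the underside, from x = -81 to -42 mm.
- empty_charger_floor (a point): on the well floor (14 mm above the charger's underside, 4 below the lip's top), nominally where the underside centre of a pack that is home lies, its tail against the lip and its top level with the side walls (26 mm). The well is 48.5 mm wide from x = -18 mm on and flares to about 57 mm at its mouth (x = -38 mm).
- contacts (a joint): travel in m of the sprung contact block (34 wide, 5 mm high) at the well's far end: 0 free, 0.002 with a pack home (held against the lip), about 0.0025 (8.5 N) before the tail clears the lip, hard stop at 0.0040. Spring 1 N + 3 N per mm. Over 11.5 N bends the contacts. The tail clings to whatever pushes it: bring it down while the contacts are held back.
- full_charger: the other charger, the same model, fixed, with a pack already in it; leave it alone. Origin and axes as for the empty one. The two chargers stand side by side, left or right by chance.
- full_pack: the pack in the other charger, same size as the loose one; leave it alone
- drone: small quadcopter without propellers, about 130 x 130 x 42 mm, loose; origin under its centre
- solder_reel: reel of solder, 58 mm across, 30 high, loose; origin under its centre
- coffee_cup: lidded cardboard coffee cup, 86 mm across at the top, 112 high, loose; origin under its centre
- screwdriver: black-handled screwdriver, 160 mm long, lying across in front of the robot, loose
- parts_tray: white open tray 150 x 90 x 25 mm, loose; origin under its centre
- iron_stand: soldering iron in its steel stand, 100 x 75 mm base, about 130 high, loose, 0.9 kg; origin under the base
- empty_charger_hood (a point): nominal middle of the lower front edge of the hood over the far end of the well: x = 31 mm, 27.5 mm above the underside. It overhangs the last 4 mm of a pack that is home, so the pack cannot be let straight down. The housing behind is 36 mm high.

How it is judged:
On the way, in this order (a step that is already met when the one before it is completed fails the run):
1. the pack's contact end lies over the lip in the mouth of the well, its tail still outside (x of pack_nose in the frame of empty_charger above -0.03 m and y of pack_nose in the frame of empty_charger between -0.006 and 0.006 m and z of pack_nose in the frame of empty_charger below 0.026 m and x of pack_tail in the frame of empty_charger below -0.045 m), for 0.05 s.
2. the pack has pushed the sprung contacts back far enough for its tail to clear the lip (value of joint contacts above 0.0021 m and contact force between pack and contacts above 0.5 N), for 0.02 s.
At the end, for the whole second after the job is handed in: Pack flat and still in the empty charger's well, contacts forward, tail down behind the lip: centre within 10 mm along (adapter play included) and 3 mm across of nominal home, both ends within 1.5 mm of the well floor, tilt under 0.04 rad, sprung contacts 1 to 3.5 mm back (x of pack in the frame of empty_charger between -0.01 and 0.01 m and x of pack_nose in the frame of empty_charger above 0.023 m and y of pack in the frame of empty_charger between -0.003 and 0.003 m and z of each of pack_tail, pack_nose in the frame of empty_charger below 0.0155 m and angle between pack's own z axis and vertical below 0.04 rad and value of joint contacts between 0.001 and 0.0035 m and linear speed of pack below 0.01 m/s); the robot touches nothing.
It fails at once if the sprung contacts are forced: more than 11.5 N between them and the pack (contact force between pack and contacts above 11.5 N).
It fails at once if the pack already charging is shifted by more than 4 mm (distance of full_pack from where it was at the start of the episode above 0.004 m).
It fails at once if a bystander is shifted by more than 2 cm (distance of any of drone, solder_reel, coffee_cup, screwdriver, parts_tray, iron_stand from where it was at the start of the episode above 0.02 m).
It also fails if it takes over 64 s, if anything falls off the work surface, if the arm or the gripper's body presses on something with over 40 N, if the wrist force passes 120 N, or if a joint passes its speed limit or range.

## Working session

There is one attempt and no reset: what is moved stays moved. The work goes in short steps, Python scripts to look and compute and a tool call to move; the robot and the scene stay as the last step left them, time stands still between calls to the robot, and variables do not carry over. Pictures are saved under pics/ and viewed, and the job is handed in when it is done.

Besides the shell and the picture viewer there is one more tool, called after "Call:" by a JSON object that holds its "fn" and its "kwargs". drive_tool: Moves the arm, as the interface text tells. Its arguments: {"type":"object","properties":{"steps":{"type":"array"},"force":{"type":"number"}},"required":["steps"]}

```bash
ls; mkdir -p pics; cat > h.py <<'E'
import numpy as np, cv2, pickle
from plant import robot
from scipy.spatial.transform import Rotation as R
def snap(name,fn):
    c=robot.get_calibration(name); im,d=robot.read_camera(name)
    pickle.dump((c,im,d),open(f'pics/{fn}.pkl','wb')); cv2.imwrite(f'pics/{fn}.png',im); return c,im,d
def load(fn): return pickle.load(open(f'pics/{fn}.pkl','rb'))
def att(c):
    a=np.array(c['attitude'],float)
    return a if a.shape==(3,3) else R.from_rotvec(a).as_matrix()
def ray(c,u,v):
    K=np.array([[c['fx'],0,c['cx']],[0,c['fy'],c['cy']],[0,0,1]])
    p=np.array([(u-c['cx'])/c['fx'],(v-c['cy'])/c['fy']]);q=p.copy()
    for _ in range(20): q=p/(1+c['k1']*(q@q))
    return att(c)@np.array([q[0],q[1],1])
def at_z(c,u,v,z):
    r=ray(c,u,v);e=np.array(c['eye']);return e+r*(z-e[2])/r[2]
def at_d(c,d,u,v): return np.array(c['eye'])+ray(c,u,v)*d[int(round(v)),int(round(u))]
def proj(c,P):
    p=att(c).T@(np.array(P)-np.array(c['eye']));p=p[:2]/p[2];p=p*(1+c['k1']*(p@p));return p[0]*c['fx']+c['cx'],p[1]*c['fy']+c['cy']
def crop(fn,u0,u1,v0,v1,s,out):
    c,im,d=load(fn);cv2.imwrite(f'pics/{out}.png',cv2.resize(im[v0:v1,u0:u1],None,fx=s,fy=s,interpolation=cv2.INTER_CUBIC))
E
python3 - <<'E'
from h import *
print(robot.read_state(),robot.pinch_z)
for n in('scene','top','wrist'):
    c,im,d=snap(n,n+'0');print(n,c)
E
```

```text
pics
{'t': 0.0, 'q': array([-1.37937511e+00,  1.31123340e-01,  1.48923699e+00, -2.09874722e-05,
        1.52299176e+00, -8.53756892e-02]), 'dq': array([-0.00013483, -0.00085719,  0.00022363, -0.00048436, -0.00091262,
       -0.00051842]), 'joint_torque': array([-1.91366516e-04, -5.59834099e+01, -4.91764927e+01,  7.66480062e-02,
        3.51551094e-02, -1.14715745e-04]), 'tool_pos': array([ 0.16388902, -0.57661482,  0.21763326]), 'orientation': array([-3.10981412e+00, -4.33164243e-01,  1.79252353e-04]), 'force': array([ 0.17896677, -0.00330758,  0.32882533]), 'wrist_torque': array([ 0.01485117, -0.06987728,  0.03312112]), 'opening': 0.09309302568219303} -0.0188
scene {'fx': 545.5343239722778, 'fy': 545.5343239722778, 'cx': 271.7310902453403, 'cy': 203.79610310403723, 'k1': -0.05570733982541437, 'eye': array([ 1.71438092, -0.29838376,  0.88143549]), 'attitude': array([-1.79947519, -1.41752556,  0.72029587])}
top {'fx': 483.7928700954584, 'fy': 483.7928700954584, 'cx': 272.0781848720064, 'cy': 210.1031712051078, 'k1': -0.10857851867272639, 'eye': array([ 0.47827902, -0.01881999,  1.27349611]), 'attitude': array([-2.16997552,  2.19322016, -0.06128852])}
wrist {'fx': 293.1732191743949, 'fy': 293.1732191743949, 'cx': 282.22220090744844, 'cy': 214.42952743250564, 'k1': -0.03445741115598342, 'eye': array([ 0.23473026, -0.55671927,  0.38331504]), 'attitude': array([ 2.32988263, -1.75982853, -0.23648399])}
```

View pics/scene0.png

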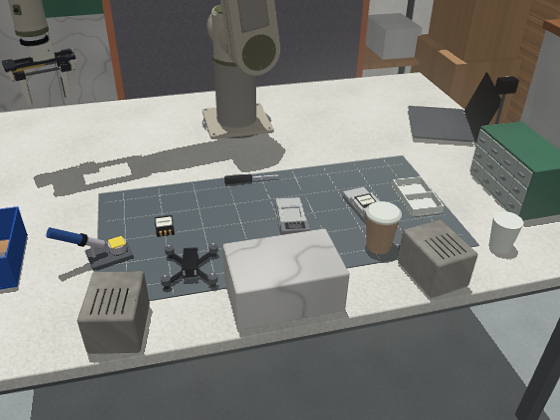

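View pics/top0.png

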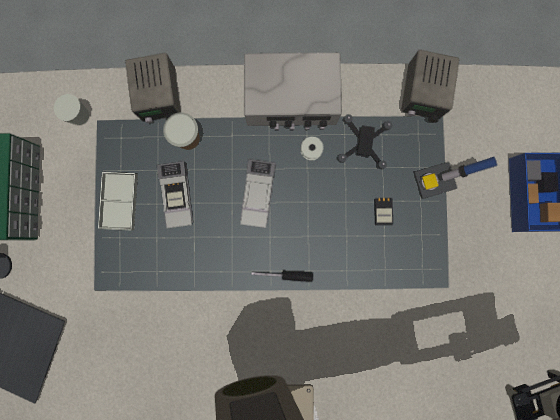

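View pics/wrist0.png

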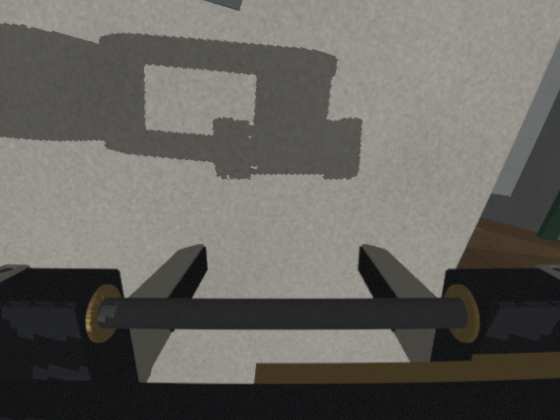

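The top view shows the loose pack at about (384,211) with its contacts up (+x). The empty charger is at about (258,193), and the full one is to its left at (175,194). I'll enlarge both.

```bash
python3 - <<'E'
from h import *
crop('top0',365,405,190,232,14,'p1'); crop('top0',225,295,150,235,7,'c1')
c,im,d=load('top0')
for u,v in [(384,215),(350,215),(255,200),(257,190),(250,220),(262,167)]: print(u,v,at_d(c,d,u,v))
E
```

```text
384 215 [ 0.54724243 -0.29709408  0.01663519]
350 215 [ 0.54906263 -0.21005896  0.00215969]
255 200 [0.59008114 0.03918686 0.01791803]
257 190 [0.61681    0.03398529 0.01259202]
250 220 [0.53789398 0.05242946 0.0210378 ]
262 167 [0.67298902 0.01946174 0.04124812]
```

View pics/p1.png

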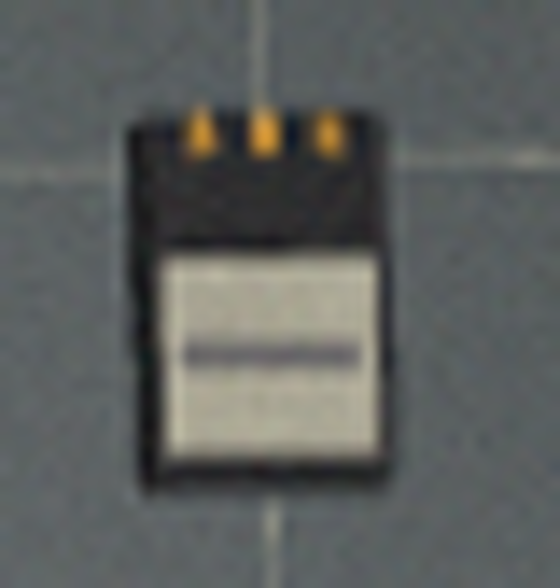

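View pics/c1.png

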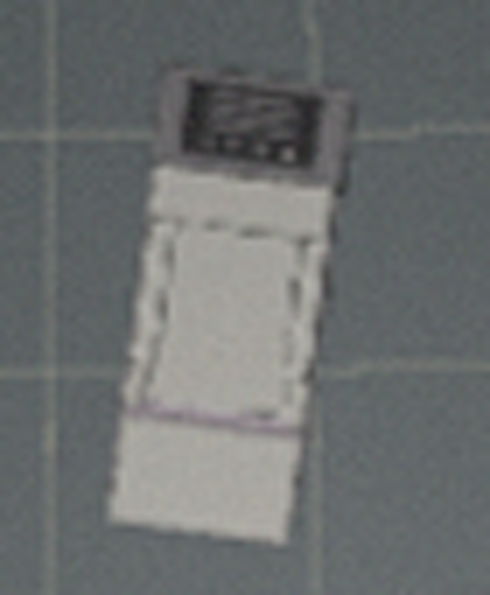

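```bash
python3 - <<'E'
from h import *
c,im,d=load('top0')
for n,a,s,(u0,v0),z in [('pack',[(145,115),(385,110),(390,485),(150,488)],14,(365,190),.015),('apronfront',[(108,522),(286,544)],7,(225,150),.019),('lip',[(128,410),(300,435)],7,(225,150),.021),('hoodback',[(168,68),(352,92)],7,(225,150),.039),('hoodfr',[(150,165),(330,190)],7,(225,150),.039)]:
    print(n,[at_z(c,u/s+u0,v/s+v0,z).round(4) for u,v in a])
s=robot.read_state();T=R.from_rotvec(s['orientation']).as_matrix();print(T.round(3))
cw=robot.get_calibration('wrist');print(T.T@(np.array(cw['eye'])-s['tool_pos']),(T.T@att(cw)).round(3))
E
```

```text
pack [array([ 0.5916, -0.2758,  0.015 ]), array([ 0.5921, -0.3211,  0.015 ]), array([ 0.5218, -0.3202,  0.015 ]), array([ 0.5218, -0.275 ,  0.015 ])]
apronfront [array([0.5264, 0.0775, 0.019 ]), array([0.5175, 0.0115, 0.019 ])]
lip [array([0.5678, 0.0697, 0.021 ]), array([0.5578, 0.0059, 0.021 ])]
hoodback [array([0.6928, 0.0529, 0.039 ]), array([ 0.683 , -0.0148,  0.039 ])]
hoodfr [array([0.6568, 0.0598, 0.039 ]), array([ 0.6467, -0.0063,  0.039 ])]
[[ 0.962  0.273 -0.   ]
 [ 0.273 -0.962  0.001]
 [ 0.    -0.001 -1.   ]]
[ 7.36072665e-02 -7.94078556e-05 -1.65619481e-01] [[ 0.    -0.965 -0.264]
 [ 1.    -0.     0.001]
 [-0.001 -0.264  0.965]]
```

Call:
{"fn": "drive_tool", "kwargs": {"steps": [{"tx":0.2,"ty":-0.08,"turn":0.02,"jaw":1},{"tx":0.4,"ty":-0.17,"turn":0.04,"jaw":1},{"tx":0.6,"ty":-0.26,"turn":0.06,"jaw":1},{"tx":0.8,"ty":-0.35,"turn":0.08,"jaw":1},{"tx":1.0,"ty":-0.43,"turn":0.088,"jaw":1},{"tx":1.0,"ty":-0.43,"turn":0.088,"jaw":1},{"tx":1.0,"ty":-0.43,"turn":0.088,"jaw":1},{"tx":1.0,"ty":-0.43,"turn":0.088,"jaw":1},{"tx":1.0,"ty":-0.43,"turn":0.088,"jaw":1}]}}

```text
schema error: expected keys jaw, tx, ty, tz, turn
```

```bash
python3 - <<'E'
from h import *
crop('top0',340,500,110,240,5,'i1')
c,im,d=load('top0')
for v in range(160,200,6): print([(u,*at_d(c,d,u,v).round(3)) for u in range(405,465,12)])
E
```

```text
[(405, np.float64(0.694), np.float64(-0.361), np.float64(0.004)), (417, np.float64(0.694), np.float64(-0.394), np.float64(0.002)), (429, np.float64(0.694), np.float64(-0.427), np.float64(0.0)), (441, np.float64(0.694), np.float64(-0.459), np.float64(0.004)), (453, np.float64(0.694), np.float64(-0.493), np.float64(0.001))]
[(405, np.float64(0.678), np.float64(-0.36), np.float64(0.004)), (417, np.float64(0.678), np.float64(-0.393), np.float64(0.004)), (429, np.float64(0.678), np.float64(-0.425), np.float64(0.004)), (441, np.float64(0.675), np.float64(-0.454), np.float64(0.016)), (453, np.float64(0.677), np.float64(-0.491), np.float64(0.003))]
[(405, np.float64(0.661), np.float64(-0.358), np.float64(0.008)), (417, np.float64(0.66), np.float64(-0.388), np.float64(0.017)), (429, np.float64(0.659), np.float64(-0.42), np.float64(0.019)), (441, np.float64(0.659), np.float64(-0.453), np.float64(0.017)), (453, np.float64(0.651), np.float64(-0.465), np.float64(0.071))]
[(405, np.float64(0.646), np.float64(-0.359), np.float64(0.002)), (417, np.float64(0.643), np.float64(-0.387), np.float64(0.02)
[... 471 characters left out ...]
64(0.627), np.float64(-0.483), np.float64(0.02))]
[(405, np.float64(0.614), np.float64(-0.358), np.float64(0.003)), (417, np.float64(0.613), np.float64(-0.39), np.float64(0.005)), (429, np.float64(0.611), np.float64(-0.416), np.float64(0.026)), (441, np.float64(0.611), np.float64(-0.451), np.float64(0.017)), (453, np.float64(0.613), np.float64(-0.491), np.float64(-0.003))]
[(405, np.float64(0.598), np.float64(-0.357), np.float64(0.005)), (417, np.float64(0.597), np.float64(-0.389), np.float64(0.007)), (429, np.float64(0.596), np.float64(-0.419), np.float64(0.015)), (441, np.float64(0.597), np.float64(-0.456), np.float64(0.001)), (453, np.float64(0.597), np.float64(-0.489), np.float64(-0.0))]
```

View pics/i1.png

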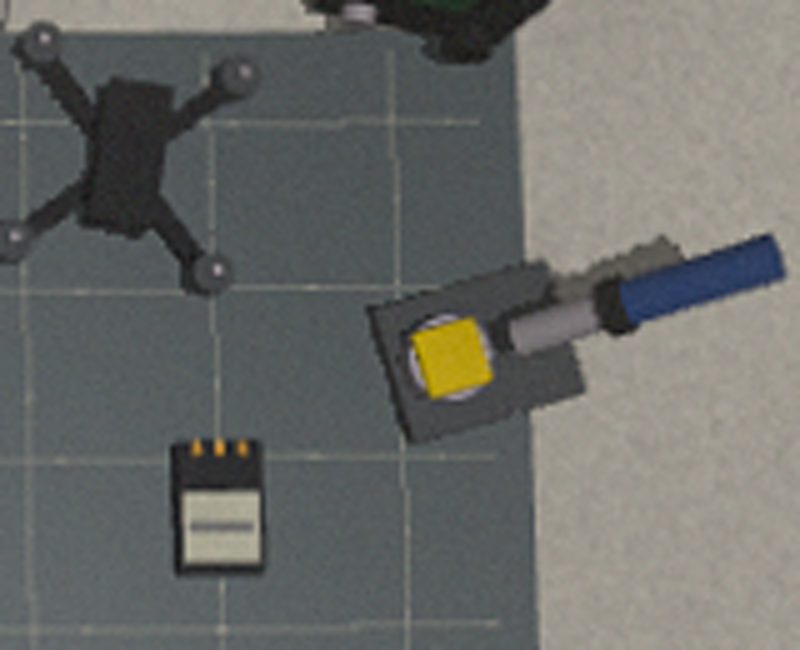

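Call:
{"fn": "drive_tool", "kwargs": {"steps": [{"tx":0.2,"ty":-0.08,"tz":0,"turn":0.02,"jaw":1},{"tx":0.4,"ty":-0.17,"tz":0,"turn":0.04,"jaw":1},{"tx":0.6,"ty":-0.26,"tz":0,"turn":0.06,"jaw":1},{"tx":0.8,"ty":-0.35,"tz":0,"turn":0.08,"jaw":1},{"tx":1.0,"ty":-0.43,"tz":0,"turn":0.088,"jaw":1},{"tx":1.0,"ty":-0.43,"tz":0,"turn":0.088,"jaw":1},{"tx":1.0,"ty":-0.43,"tz":0.1,"turn":0.088,"jaw":1},{"tx":1.0,"ty":-0.43,"tz":0.2,"turn":0.088,"jaw":1},{"tx":1.0,"ty":-0.43,"tz":0.25,"turn":0.088,"jaw":1},{"tx":1.0,"ty":-0.43,"tz":0.25,"turn":0.088,"jaw":1}]}}

```text
t: 1.15
tool_pos: [0.4156, -0.3696, 0.1405]
orientation: [-3.137, -0.001, 0.006]
force: [-1.0, -0.3, -0.7]
opening: 0.093
```

Call:
{"fn": "drive_tool", "kwargs": {"steps": [{"tx":0.14,"ty":-0.12,"tz":0.03,"turn":0,"jaw":1},{"tx":0.28,"ty":-0.24,"tz":0.06,"turn":0,"jaw":1},{"tx":0.28,"ty":-0.24,"tz":0.06,"turn":0,"jaw":1},{"tx":0.28,"ty":-0.24,"tz":0.06,"turn":0,"jaw":1},{"tx":0.28,"ty":-0.24,"tz":0.06,"turn":0,"jaw":1}]}}

```text
t: 1.65
tool_pos: [0.501, -0.3004, 0.1268]
orientation: [3.14, -0.0, 0.001]
force: [1.0, -0.4, -0.1]
opening: 0.0933
```

```bash
python3 - <<'E'
from h import *
print(robot.read_state()['tool_pos']);snap('wrist','w1')
c,im,d=load('w1');print([proj(c,(x,y,.015)) for x,y in((.592,-.2755),(.592,-.321),(.522,-.3205),(.522,-.275))])
E
```

```text
[ 0.50100262 -0.30039432  0.12675166]
[(np.float64(254.36667859261524), np.float64(114.79545635973994)), (np.float64(304.85944862517215), np.float64(114.80062110823339)), (np.float64(302.9317053586441), np.float64(191.26460647997155)), (np.float64(255.55601255846466), np.float64(191.28336822922083))]
```

View pics/w1.png

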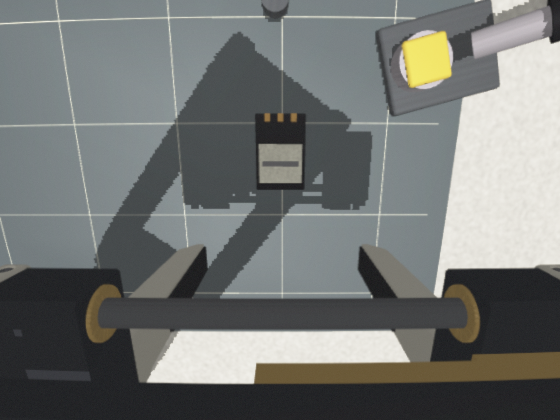

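```bash
python3 - <<'E'
from h import *
crop('w1',245,315,105,200,6,'w1c')
E
```

```text
(no output)
```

View pics/w1c.png

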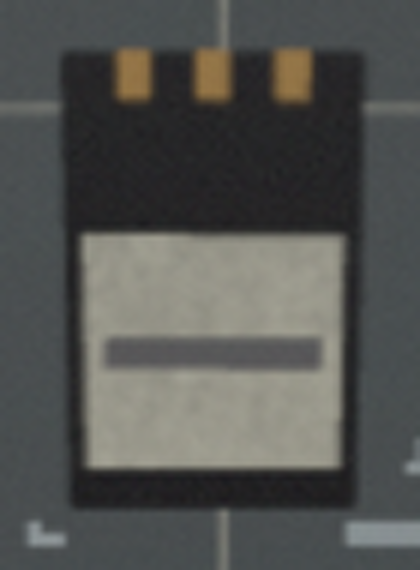

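```bash
python3 - <<'E'
from h import *
c,im,d=load('w1')
P=np.array([at_z(c,u/6+245-.4,v/6+105-.4,.015) for u,v in[(62,50),(363,50),(355,505),(70,505)]]);print(P.round(4),P.mean(0))
a=(P[0]+P[1]-P[2]-P[3])/2;print(np.linalg.norm(a),np.degrees(np.arctan2(a[1],a[0])))
E
```

```text
[[ 0.5936 -0.276   0.015 ]
 [ 0.5936 -0.3212  0.015 ]
 [ 0.5244 -0.3213  0.015 ]
 [ 0.5244 -0.2757  0.015 ]] [ 0.55902127 -0.29855677  0.015     ]
0.06916547087937414 -0.09883787036842001
```

Call:
{"fn": "drive_tool", "kwargs": {"steps": [{"tx":0.15,"ty":-0.006,"tz":0.0,"turn":0,"jaw":1},{"tx":0.15,"ty":-0.006,"tz":0.12,"turn":0,"jaw":1},{"tx":0.15,"ty":-0.006,"tz":0.24,"turn":0,"jaw":1},{"tx":0.15,"ty":-0.006,"tz":0.34,"turn":0,"jaw":1},{"tx":0.15,"ty":-0.006,"tz":0.34,"turn":0,"jaw":1},{"tx":0.15,"ty":-0.006,"tz":0.34,"turn":0,"jaw":1}]}}

```text
t: 2.3
tool_pos: [0.5454, -0.2984, 0.0243]
orientation: [-3.141, 0.002, 0.001]
force: [0.1, 0.0, 0.7]
opening: 0.0928
```

Call:
{"fn": "drive_tool", "kwargs": {"steps": [{"tx":0,"ty":0,"tz":0.03,"turn":0,"jaw":1},{"tx":0,"ty":0,"tz":0.057,"turn":0,"jaw":1},{"tx":0,"ty":0,"tz":0.057,"turn":0,"jaw":0.7},{"tx":0,"ty":0,"tz":0.057,"turn":0,"jaw":0.55},{"tx":0,"ty":0,"tz":0.057,"turn":0,"jaw":0.4},{"tx":0,"ty":0,"tz":0.057,"turn":0,"jaw":0.4},{"tx":0,"ty":0,"tz":0.057,"turn":0,"jaw":0.4},{"tx":0,"ty":0,"tz":0.057,"turn":0,"jaw":0.4}], "force": 20}}

```text
t: 3.1
tool_pos: [0.5464, -0.2973, 0.0067]
orientation: [3.141, 0.001, 0.0]
force: [0.4, 0.6, 0.4]
opening: 0.0497
```

Call:
{"fn": "drive_tool", "kwargs": {"steps": [{"tx":0,"ty":0,"tz":0,"turn":0,"jaw":0.3},{"tx":0,"ty":0,"tz":0,"turn":0,"jaw":0.3},{"tx":0,"ty":0,"tz":0,"turn":0,"jaw":0.3},{"tx":0,"ty":0,"tz":-0.05,"turn":0,"jaw":0.3},{"tx":0,"ty":0,"tz":-0.18,"turn":0,"jaw":0.3},{"tx":0,"ty":0,"tz":-0.3,"turn":0,"jaw":0.3},{"tx":0,"ty":0,"tz":-0.3,"turn":0,"jaw":0.3},{"tx":0,"ty":0,"tz":-0.3,"turn":0,"jaw":0.3}]}}

```text
t: 3.9
tool_pos: [0.5473, -0.2979, 0.0988]
orientation: [3.14, 0.001, 0.005]
force: [-0.2, -0.1, -1.6]
opening: 0.0457
```

```bash
python3 - <<'E'
from h import *
print(robot.read_state()['tool_pos']);snap('wrist','w2')
E
```

```text
[ 0.54733744 -0.2979259   0.09880246]
```

View pics/w2.png

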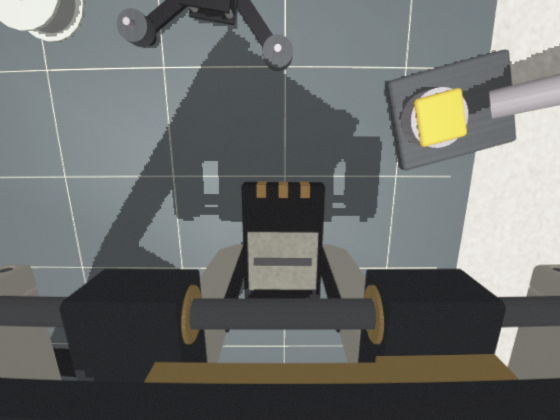

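Call:
{"fn": "drive_tool", "kwargs": {"steps": [{"tx":0,"ty":-0.1,"tz":-0.08,"turn":0.01,"jaw":0.3},{"tx":-0.05,"ty":-0.24,"tz":-0.14,"turn":0.02,"jaw":0.3},{"tx":-0.1,"ty":-0.38,"tz":-0.15,"turn":0.03,"jaw":0.3},{"tx":-0.14,"ty":-0.52,"tz":-0.15,"turn":0.047,"jaw":0.3},{"tx":-0.17,"ty":-0.66,"tz":-0.15,"turn":0.047,"jaw":0.3},{"tx":-0.19,"ty":-0.8,"tz":-0.15,"turn":0.047,"jaw":0.3},{"tx":-0.19,"ty":-0.92,"tz":-0.15,"turn":0.047,"jaw":0.3},{"tx":-0.19,"ty":-1.0,"tz":-0.15,"turn":0.047,"jaw":0.3},{"tx":-0.19,"ty":-1.0,"tz":-0.15,"turn":0.047,"jaw":0.3},{"tx":-0.19,"ty":-1.0,"tz":-0.15,"turn":0.047,"jaw":0.3}]}}

```text
t: 4.95
tool_pos: [0.4882, 0.003, 0.1402]
orientation: [3.133, -0.229, -0.004]
force: [0.2, -0.4, -0.4]
opening: 0.0456
```

Call:
{"fn": "drive_tool", "kwargs": {"steps": [{"tx":0,"ty":-0.08,"tz":0,"turn":0,"jaw":0.3},{"tx":0,"ty":-0.16,"tz":0,"turn":0,"jaw":0.3},{"tx":0,"ty":-0.16,"tz":0,"turn":0,"jaw":0.3},{"tx":0,"ty":-0.16,"tz":0,"turn":0,"jaw":0.3},{"tx":0,"ty":-0.16,"tz":0,"turn":0,"jaw":0.3}]}}

```text
t: 5.45
tool_pos: [0.496, 0.0489, 0.1411]
orientation: [3.132, -0.233, -0.001]
force: [0.1, 0.7, -0.8]
opening: 0.0462
```

```bash
python3 - <<'E'
from h import *
print(robot.read_state()['tool_pos'],robot.read_state()['orientation']);snap('wrist','w3')
E
```

```text
[0.49600831 0.04891364 0.14108624] [ 3.13234122e+00 -2.32744376e-01 -1.32583071e-03]
```

View pics/w3.png

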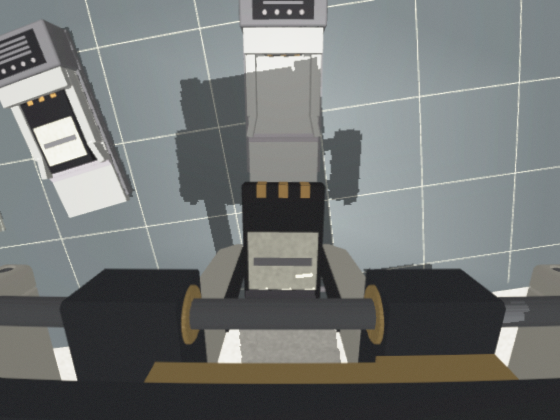

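```bash
python3 - <<'E'
from h import *
crop('w3',230,340,0,100,7,'w3a');crop('w3',230,340,90,200,6,'w3b')
E
```

```text
(no output)
```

View pics/w3a.png

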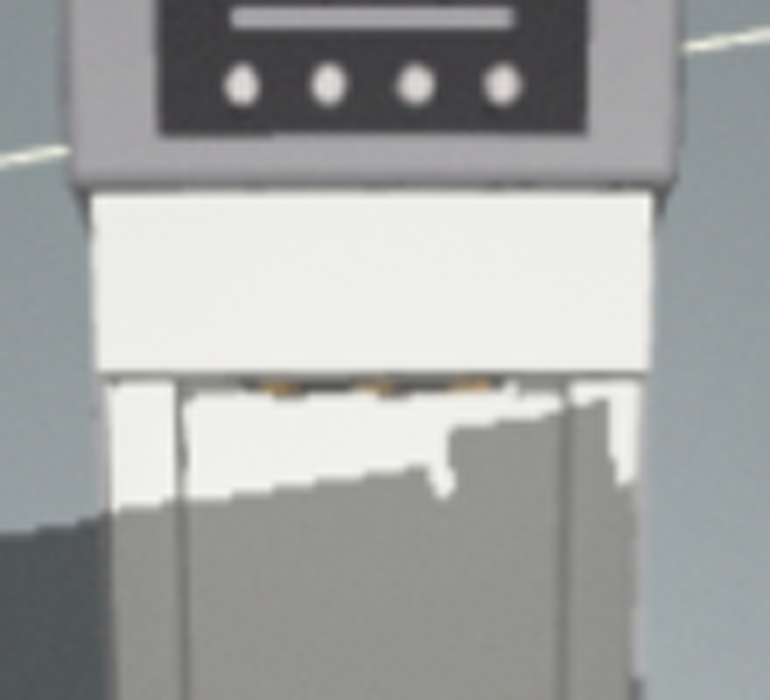

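View pics/w3b.png

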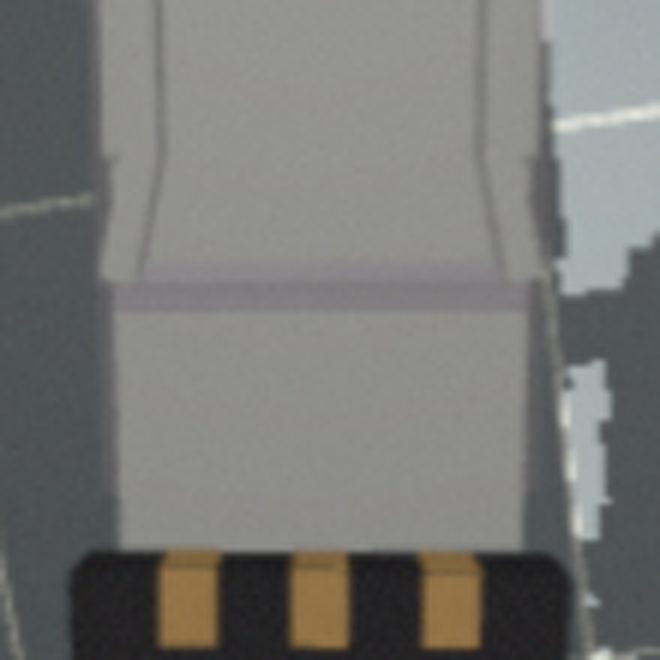

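```bash
python3 - <<'E'
from h import *
c,im,d=load('w3')
A=lambda u,v:(230+u/7-.4,v/7-.4); B=lambda u,v:(230+u/6-.4,90+v/6-.4)
def pr(n,l,z):
    P=[at_z(c,*p,z) for p in l];P=np.array(P);m=P.mean(0);w=P[0]-P[-1];print(n,P[:,:2].round(4).tolist(),'mid',m[:2].round(4),'w',np.linalg.norm(w).round(4),'yaw',np.degrees(np.arctan2(-w[0],w[1])).round(2));return m
k=pr('kink -18',[B(156,155),B(486,155)],.029)
t=pr('wall far 31',[A(178,383),A(574,383)],.029)
l=pr('lip inner -35',[B(145,262),B(500,262)],.021)
pr('slope foot -42',[B(115,312),B(528,312)],.019)
h=pr('housing front top',[A(75,185),A(675,185)],.039)
hf=pr('hood front',[A(98,372),A(645,372)],.039)
s0=pr('strips',[A(278,388),A(475,388)],.019)
for p in [A(385,300),A(385,160),B(320,400),B(320,100),B(320,272),A(140,450)]: print(at_d(c,d,*p).round(4))
for a,b in((l,t),(l,h),(k,t),(l,hf)):
    v=b-a;print(np.degrees(np.arctan2(v[1],v[0])),np.linalg.norm(v[:2]))
E
```

```text
kink -18 [[0.5888, 0.0593], [0.5815, 0.0102]] mid [0.5852 0.0347] w 0.0496 yaw -8.48
wall far 31 [[0.6387, 0.0513], [0.6316, 0.003]] mid [0.6351 0.0271] w 0.0488 yaw -8.46
lip inner -35 [[0.5739, 0.0643], [0.5656, 0.0092]] mid [0.5698 0.0368] w 0.0557 yaw -8.49
slope foot -42 [[0.567, 0.0705], [0.5573, 0.0055]] mid [0.5622 0.038 ] w 0.0657 yaw -8.49
housing front top [[0.659, 0.0591], [0.6487, -0.0101]] mid [0.6539 0.0245] w 0.0699 yaw -8.45
hood front [[0.6388, 0.06], [0.6293, -0.0042]] mid [0.6341 0.0279] w 0.0649 yaw -8.46
strips [[0.6388, 0.0392], [0.6351, 0.0143]] mid [0.6369 0.0267] w 0.0251 yaw -8.46
[0.6422 0.025  0.0362]
[0.6561 0.023  0.0394]
[0.5485 0.0403 0.0182]
[0.5941 0.0335 0.0163]
[0.5683 0.0374 0.021 ]
[0.6323 0.0573 0.0275]
-8.375971762030092 0.06609705845979318
-8.279826588853496 0.08500480253256451
-8.664606310064375 0.050534658332845275
-7.857583534162198 0.06491836886814391
```

```bash
cat >> h.py <<'E'
O=np.array([.6046,.0317]);yaw=np.radians(-8.46);CH=np.array([[np.cos(yaw),-np.sin(yaw)],[np.sin(yaw),np.cos(yaw)]])
def ch(p): return CH.T@(np.array(p)[:2]-O)
E
python3 - <<'E'
from h import *
c,im,d=load('w3');s=robot.read_state();tp=s['tool_pos']
T=R.from_rotvec(s['orientation']).as_matrix()
for u,v in((78,572),(566,572),(187,572),(451,572)):
    p=at_z(c,230+u/6-.4,90+v/6-.4,tp[2]+.008);print(u,(T.T@(p-tp)).round(4))
print('tcp in ch',ch(tp),tp)
E
```

```text
78 [ 0.0471 -0.0216 -0.008 ]
566 [ 0.0471  0.0225 -0.008 ]
187 [ 0.0471 -0.0117 -0.008 ]
451 [ 0.0471  0.0121 -0.008 ]
tcp in ch [-0.10988957  0.00113344] [0.4960729  0.04898794 0.14122782]
```

Call:
{"fn": "drive_tool", "kwargs": {"steps": [{"tx":0.09,"ty":0.003,"tz":0.05,"turn":0,"jaw":0.3},{"tx":0.17,"ty":0.003,"tz":0.15,"turn":0,"jaw":0.3},{"tx":0.17,"ty":0.003,"tz":0.26,"turn":0,"jaw":0.3},{"tx":0.17,"ty":0.003,"tz":0.34,"turn":0,"jaw":0.3},{"tx":0.17,"ty":0.003,"tz":0.34,"turn":0,"jaw":0.3},{"tx":0.17,"ty":0.003,"tz":0.34,"turn":0,"jaw":0.3},{"tx":0.17,"ty":0.003,"tz":0.34,"turn":0,"jaw":0.3}]}}

```text
t: 6.2
tool_pos: [0.548, 0.0415, 0.0416]
orientation: [-3.133, 0.232, -0.005]
force: [0.1, 0.1, -0.6]
opening: 0.0456
```

```bash
python3 - <<'E'
from h import *
s=robot.read_state();print(s['tool_pos'],ch(s['tool_pos']),s['force']);snap('wrist','w4');crop('w4',200,370,40,300,2.3,'w4c')
E
```

```text
[0.54796348 0.04146155 0.04156592] [-0.05745635  0.00132303] [ 0.10988178  0.14224868 -0.6000735 ]
```

View pics/w4c.png

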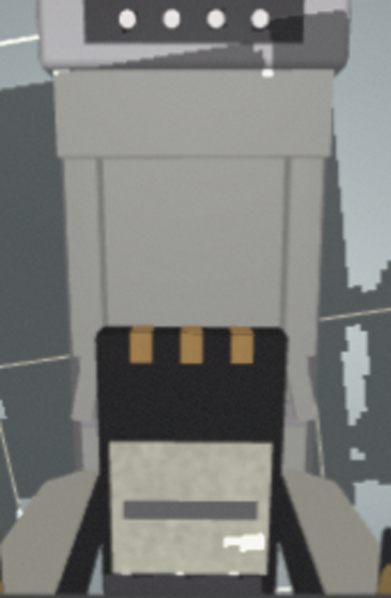

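Call:
{"fn": "drive_tool", "kwargs": {"steps": [{"tx":0,"ty":0.003,"tz":0.03,"turn":0,"jaw":0.3},{"tx":0,"ty":0.003,"tz":0.045,"turn":0,"jaw":0.3},{"tx":0,"ty":0.003,"tz":0.05,"turn":0,"jaw":0.3},{"tx":0,"ty":0.003,"tz":0.05,"turn":0,"jaw":0.3},{"tx":0,"ty":0.003,"tz":0.05,"turn":0,"jaw":0.3}]}}

```text
t: 6.75
tool_pos: [0.5464, 0.041, 0.0246]
orientation: [-3.133, 0.231, -0.0]
force: [0.1, 0.6, -0.5]
opening: 0.0459
```

Call:
{"fn": "drive_tool", "kwargs": {"steps": [{"tx":0,"ty":0,"tz":0,"turn":0,"jaw":0.6},{"tx":0,"ty":0,"tz":0,"turn":0,"jaw":0.8},{"tx":0,"ty":0,"tz":0,"turn":0,"jaw":0.8},{"tx":0,"ty":0,"tz":0,"turn":0,"jaw":0.8},{"tx":0,"ty":0,"tz":-0.1,"turn":0,"jaw":0.8},{"tx":0,"ty":0,"tz":-0.25,"turn":0,"jaw":0.6},{"tx":-0.1,"ty":0,"tz":-0.25,"turn":0,"jaw":0.3},{"tx":-0.18,"ty":0,"tz":-0.25,"turn":0,"jaw":0},{"tx":-0.18,"ty":0,"tz":-0.25,"turn":0,"jaw":0},{"tx":-0.18,"ty":0,"tz":-0.25,"turn":0,"jaw":0}]}}

```text
t: 7.75
tool_pos: [0.4932, 0.0489, 0.0998]
orientation: [-3.133, 0.231, -0.001]
force: [0.1, 0.5, -0.6]
opening: 0.0388
```

```bash
python3 - <<'E'
from h import *
s=robot.read_state();print(s['tool_pos'],ch(s['tool_pos']),s['force'],s['opening']);snap('wrist','w5')
E
```

```text
[0.49317073 0.04893491 0.09975006] [-0.11275236  0.00065402] [ 0.06726135  0.52317386 -0.5885313 ] 0.03878302900932884
```

View pics/w5.png

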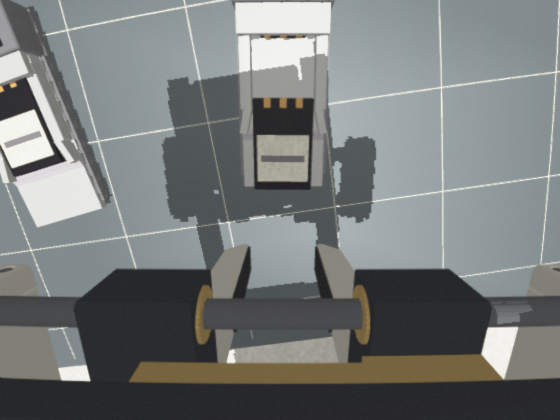

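```bash
python3 - <<'E'
from h import *
crop('w5',235,330,85,195,6,'w5c')
E
```

```text
(no output)
```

View pics/w5c.png

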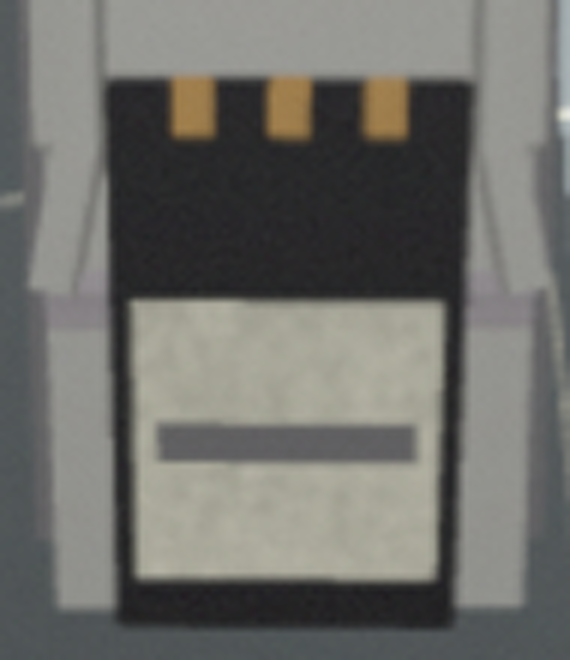

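Call:
{"fn": "drive_tool", "kwargs": {"steps": [{"tx":0,"ty":0,"tz":0.1,"turn":0,"jaw":0},{"tx":0,"ty":0,"tz":0.2,"turn":0,"jaw":0},{"tx":0,"ty":0,"tz":0.243,"turn":0,"jaw":0},{"tx":0,"ty":0,"tz":0.243,"turn":0,"jaw":0},{"tx":0,"ty":0,"tz":0.243,"turn":0,"jaw":0},{"tx":0,"ty":0,"tz":0.243,"turn":0,"jaw":0},{"tx":0,"ty":0,"tz":0.243,"turn":0,"jaw":0},{"tx":0,"ty":0,"tz":0.243,"turn":0,"jaw":0},{"tx":0,"ty":0,"tz":0.243,"turn":0,"jaw":0}]}}

```text
t: 8.7
tool_pos: [0.4935, 0.0489, 0.0273]
orientation: [-3.133, 0.231, -0.002]
force: [0.6, 0.6, -0.0]
opening: 0.0003
```

```bash
python3 - <<'E'
from h import *
s=robot.read_state();print(s['tool_pos'],ch(s['tool_pos']),s['force'],s['opening']);snap('wrist','w6')
E
```

```text
[0.49347933 0.04889247 0.02727931] [-0.11244089  0.00065744] [ 0.55229808  0.58693517 -0.0106278 ] 0.0002597728808660722
```

View pics/w6.png

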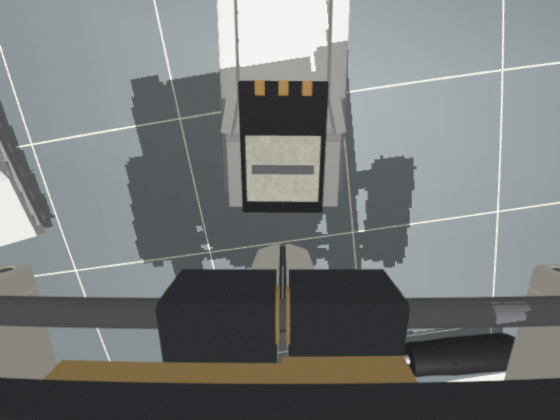

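Call:
{"fn": "drive_tool", "kwargs": {"steps": [{"tx":0.03,"ty":0,"tz":0,"turn":0,"jaw":0},{"tx":0.06,"ty":0,"tz":0,"turn":0,"jaw":0},{"tx":0.075,"ty":0,"tz":0,"turn":0,"jaw":0},{"tx":0.09,"ty":0,"tz":0,"turn":0,"jaw":0},{"tx":0.105,"ty":0,"tz":0,"turn":0,"jaw":0},{"tx":0.12,"ty":0,"tz":0,"turn":0,"jaw":0},{"tx":0.135,"ty":0,"tz":0,"turn":0,"jaw":0},{"tx":0.15,"ty":0,"tz":0,"turn":0,"jaw":0},{"tx":0.165,"ty":0,"tz":0,"turn":0,"jaw":0},{"tx":0.175,"ty":0,"tz":0,"turn":0,"jaw":0},{"tx":0.185,"ty":0,"tz":0,"turn":0,"jaw":0},{"tx":0.185,"ty":0,"tz":0,"turn":0,"jaw":0}]}}

```text
t: 9.95
tool_pos: [0.5483, 0.0407, 0.0267]
orientation: [3.133, -0.231, 0.0]
force: [0.3, -0.5, 0.6]
opening: 0.0004
```

```bash
python3 - <<'E'
from h import *
s=robot.read_state();print(s['tool_pos'],ch(s['tool_pos']),s['force'],CH.T@s['force'][:2]);snap('wrist','w7');
E
```

```text
[0.54829102 0.0406595  0.02668796] [-0.05701439  0.0005779 ] [ 0.28328155 -0.48483259  0.57796326] [ 0.35152715 -0.43788096]
```

View pics/w7.png

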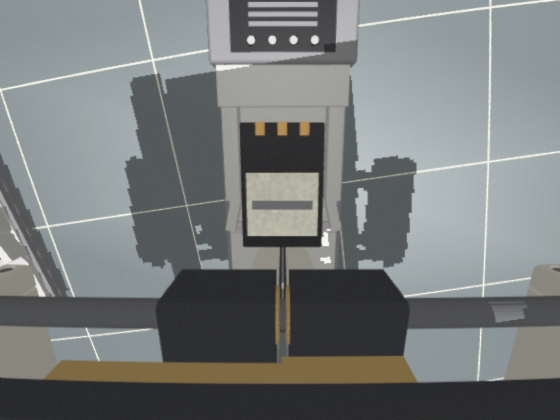

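```bash
python3 - <<'E'
from h import *
c,im,d=load('w7')
for v,z in((122,.031),(247,.034),(247,.031)): print(v,ch(at_z(c,282,v,z)))
print(at_d(c,d,283,128),at_d(c,d,283,241),at_d(c,d,256,150),at_d(c,d,308,241),ch(at_z(c,283,106,.039)))
crop('w7',210,355,95,265,4,'w7c')
E
```

```text
122 [0.02301899 0.00089706]
247 [-0.04613692  0.00088431]
247 [-0.04732305  0.00088234]
[0.62442962 0.02911681 0.02978161] [0.56203158 0.03833857 0.0323093 ] [0.6151714  0.04536409 0.02914405] [0.56048542 0.02404666 0.03386475] [0.03030358 0.00040863]
```

View pics/w7c.png

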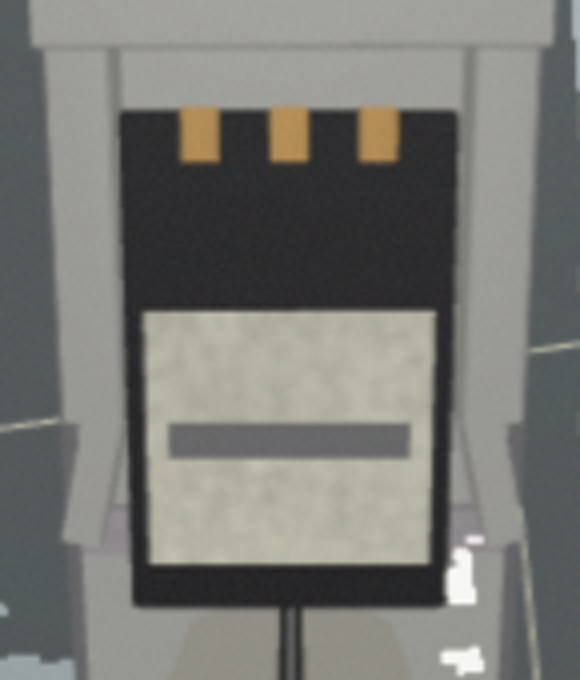

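Call:
{"fn": "drive_tool", "kwargs": {"steps": [{"tx":0.0035,"ty":0,"tz":0,"turn":0,"jaw":0},{"tx":0.007,"ty":0,"tz":0,"turn":0,"jaw":0},{"tx":0.007,"ty":0,"tz":0,"turn":0,"jaw":0},{"tx":0.007,"ty":0,"tz":0,"turn":0,"jaw":0}]}}

```text
t: 10.4
tool_pos: [0.55, 0.0404, 0.0267]
orientation: [-3.133, 0.231, -0.0]
force: [0.3, 0.5, 0.5]
opening: 0.0003
```

Call:
{"fn": "drive_tool", "kwargs": {"steps": [{"tx":0.0035,"ty":0,"tz":0,"turn":0,"jaw":0},{"tx":0.007,"ty":0,"tz":0,"turn":0,"jaw":0},{"tx":0.007,"ty":0,"tz":0,"turn":0,"jaw":0},{"tx":0.007,"ty":0,"tz":0,"turn":0,"jaw":0}]}}

```text
t: 10.8
tool_pos: [0.5522, 0.0401, 0.0267]
orientation: [3.133, -0.231, 0.0]
force: [0.2, -0.7, -0.4]
opening: 0.0006
```

Call:
{"fn": "drive_tool", "kwargs": {"steps": [{"tx":0.003,"ty":0,"tz":0,"turn":0,"jaw":0},{"tx":0.006,"ty":0,"tz":0,"turn":0,"jaw":0},{"tx":0.006,"ty":0,"tz":0,"turn":0,"jaw":0},{"tx":0.006,"ty":0,"tz":0,"turn":0,"jaw":0}]}}

```text
t: 11.2
tool_pos: [0.5539, 0.0398, 0.0267]
orientation: [3.133, -0.231, 0.0]
force: [-1.5, 0.7, -0.4]
opening: 0.0008
```

Call:
{"fn": "drive_tool", "kwargs": {"steps": [{"tx":0.003,"ty":0,"tz":0,"turn":0,"jaw":0},{"tx":0.003,"ty":0,"tz":0,"turn":0,"jaw":0},{"tx":0.003,"ty":0,"tz":0,"turn":0,"jaw":0}]}}

```text
t: 11.5
tool_pos: [0.5548, 0.0398, 0.0267]
orientation: [-3.133, 0.231, -0.0]
force: [0.5, -1.1, 0.1]
opening: 0.0003
```

```bash
python3 - <<'E'
from h import *
s=robot.read_state();print(s['tool_pos'],ch(s['tool_pos']),s['force'],CH.T@s['force'][:2]);snap('wrist','w8');crop('w8',210,355,95,265,4,'w8c')
s=robot.read_state();print(ch(s['tool_pos']),CH.T@s['force'][:2])
E
```

```text
[0.55481523 0.03975367 0.02667268] [-0.0504279   0.00064175] [ 0.50064201 -1.06433757  0.0613782 ] [ 0.65177862 -0.97910241]
[-0.05044644  0.00060147] [ 0.83019839 -0.95821237]
```

View pics/w8c.png

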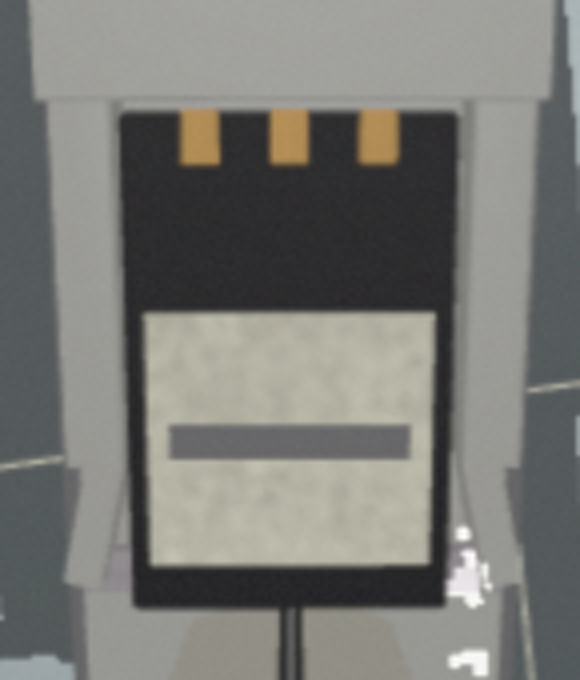

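Call:
{"fn": "drive_tool", "kwargs": {"steps": [{"tx":0.003,"ty":0,"tz":0,"turn":0,"jaw":0},{"tx":0.005,"ty":0,"tz":0,"turn":0,"jaw":0},{"tx":0.005,"ty":0,"tz":0,"turn":0,"jaw":0},{"tx":0.005,"ty":0,"tz":0,"turn":0,"jaw":0}]}}

```text
t: 11.95
tool_pos: [0.5563, 0.0395, 0.0266]
orientation: [-3.133, 0.231, -0.0]
force: [0.1, -0.8, -0.6]
opening: 0.0002
```

Call:
{"fn": "drive_tool", "kwargs": {"steps": [{"tx":0.003,"ty":0,"tz":0,"turn":0,"jaw":0},{"tx":0.005,"ty":0,"tz":0,"turn":0,"jaw":0},{"tx":0.005,"ty":0,"tz":0,"turn":0,"jaw":0},{"tx":0.005,"ty":0,"tz":0,"turn":0,"jaw":0}]}}

```text
t: 12.35
tool_pos: [0.5578, 0.0393, 0.0267]
orientation: [3.133, -0.231, 0.0]
force: [0.6, -0.2, 0.8]
opening: 0.0005
```

Call:
{"fn": "drive_tool", "kwargs": {"steps": [{"tx":0.003,"ty":0,"tz":0,"turn":0,"jaw":0},{"tx":0.005,"ty":0,"tz":0,"turn":0,"jaw":0},{"tx":0.005,"ty":0,"tz":0,"turn":0,"jaw":0},{"tx":0.005,"ty":0,"tz":0,"turn":0,"jaw":0}]}}

```text
t: 12.75
tool_pos: [0.5589, 0.0391, 0.0265]
orientation: [-3.133, 0.231, 0.001]
force: [-2.0, 0.9, 1.7]
opening: 0.0005
```

```bash
python3 - <<'E'
from h import *
snap('wrist','w9')
for i in range(4):
    s=robot.read_state();print(ch(s['tool_pos']).round(4),s['tool_pos'][2].round(4),(CH.T@s['force'][:2]).round(2),s['force'][2].round(2),s['joint_torque'].round(2)); 
    if i<3: robot.read_camera('wrist')
crop('w9',210,355,95,265,4,'w9c')
E
```

```text
[-0.0463  0.0006] 0.0265 [-3.05 -0.02] 1.24 [ -0.3  -53.86 -44.57  -0.08  -1.15  -0.  ]
[-0.0463  0.0006] 0.0265 [-3.46  1.  ] 1.79 [ -0.3  -53.92 -44.61  -0.08  -1.15  -0.  ]
[-0.0463  0.0006] 0.0265 [-2.37 -0.26] 0.9 [ -0.3  -53.98 -44.67  -0.09  -1.16  -0.  ]
[-0.0462  0.0006] 0.0265 [-2.62  0.58] 1.01 [ -0.31 -54.03 -44.72  -0.09  -1.18  -0.  ]
```

View pics/w9c.png

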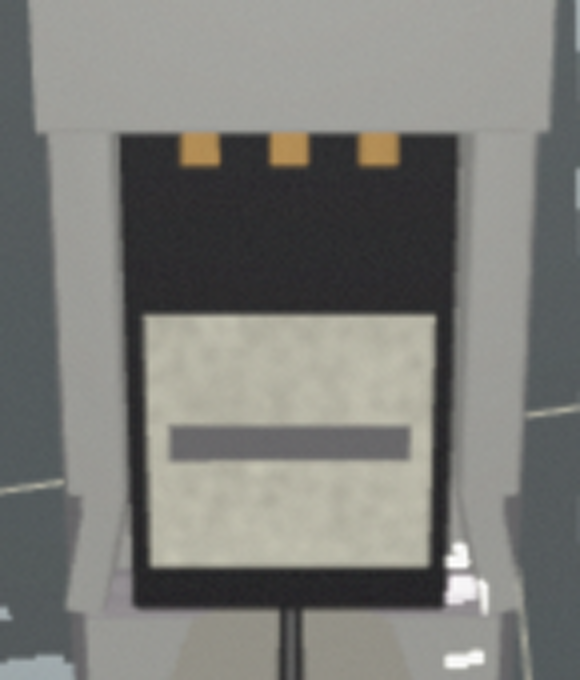

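Call:
{"fn": "drive_tool", "kwargs": {"steps": [{"tx":0.001,"ty":0,"tz":0,"turn":0,"jaw":0},{"tx":0.002,"ty":0,"tz":0,"turn":0,"jaw":0},{"tx":0.003,"ty":0,"tz":0,"turn":0,"jaw":0},{"tx":0.003,"ty":0,"tz":0,"turn":0,"jaw":0},{"tx":0.003,"ty":0,"tz":0,"turn":0,"jaw":0}]}}

```text
t: 13.45
tool_pos: [0.5597, 0.039, 0.0265]
orientation: [-3.133, 0.231, 0.001]
force: [-5.1, 0.8, 2.0]
opening: 0.0003
```

```bash
cat > av.py <<'E'
from h import *
r=[]
for i in range(5):
    s=robot.read_state();r.append([*ch(s['tool_pos'])*1e3,s['tool_pos'][2]*1e3,*(CH.T@s['force'][:2]),s['force'][2]])
    if i<4: robot.read_camera('wrist')
print(np.mean(r,0).round(2),np.std(r,0).round(2),s['t'])
E
python3 av.py
```

```text
[-45.51   0.59  26.46  -5.47  -0.16   2.08] [0.01 0.01 0.01 0.27 0.45 0.39] 13.65
```

Call:
{"fn": "drive_tool", "kwargs": {"steps": [{"tx":0.001,"ty":0,"tz":0,"turn":0,"jaw":0},{"tx":0.002,"ty":0,"tz":0,"turn":0,"jaw":0},{"tx":0.003,"ty":0,"tz":0,"turn":0,"jaw":0},{"tx":0.003,"ty":0,"tz":0,"turn":0,"jaw":0},{"tx":0.003,"ty":0,"tz":0,"turn":0,"jaw":0}]}}

```text
t: 14.15
tool_pos: [0.5602, 0.0389, 0.0264]
orientation: [-3.133, 0.231, 0.003]
force: [-6.7, 0.4, 4.1]
opening: 0.0004
```

```bash
python3 av.py; python3 - <<'E'
from h import *
snap('wrist','w10');crop('w10',210,355,95,265,4,'w10c')
E
```

```text
[-45.01   0.59  26.39  -6.59   0.08   3.54] [0.01 0.02 0.01 0.13 0.6  0.49] 14.35
```

View pics/w10c.png

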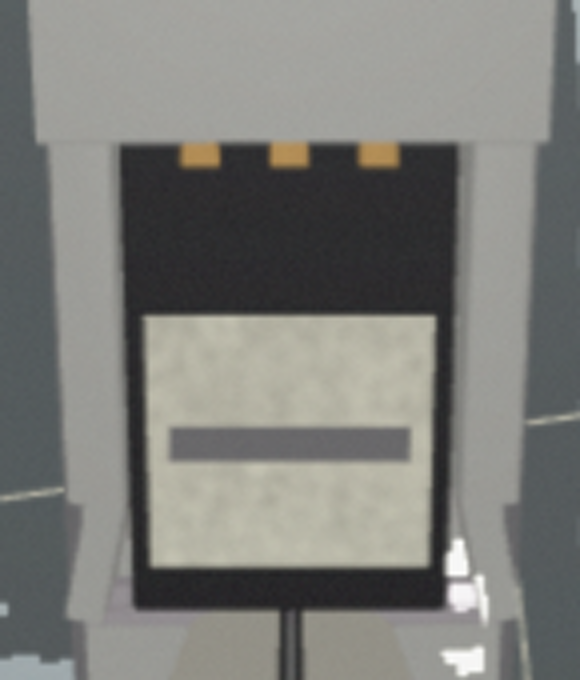

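Call:
{"fn": "drive_tool", "kwargs": {"steps": [{"tx":0.001,"ty":0,"tz":0,"turn":0,"jaw":0},{"tx":0.002,"ty":0,"tz":0,"turn":0,"jaw":0},{"tx":0.003,"ty":0,"tz":0,"turn":0,"jaw":0},{"tx":0.003,"ty":0,"tz":0,"turn":0,"jaw":0},{"tx":0.003,"ty":0,"tz":0,"turn":0,"jaw":0}]}}

```text
t: 14.9
tool_pos: [0.5606, 0.0388, 0.0259]
orientation: [-3.133, 0.231, 0.004]
force: [-6.3, 0.8, 0.6]
opening: 0.0008
```

```bash
python3 av.py
```

```text
[-4.455e+01  5.500e-01  2.586e+01 -6.410e+00  4.000e-02  8.600e-01] [0.01 0.01 0.   0.31 0.54 0.36] 15.1
```

```bash
python3 - <<'E'
from h import *
for f in('w10','w11'):
    if f=='w11': snap('wrist','w11');crop('w11',210,355,95,265,4,'w11c')
    c,im,d=load(f)
    # heights along pack
    for v in (150,180,200,220,238,243):
        z=[at_d(c,d,u,v)[2] for u in range(255,312,2) if d[v,u]>0]; print(f,v,np.median(z).round(4))
print(c['eye'])
E
```

```text
w10 150 0.0292
w10 180 0.0303
w10 200 0.0311
w10 220 0.0317
w10 238 0.0321
w10 243 0.0321
w11 150 0.0294
w11 180 0.0303
w11 200 0.0307
w11 220 0.0313
w11 238 0.0317
w11 243 0.0317
[0.63382008 0.02837213 0.19127941]
```

View pics/w11c.png

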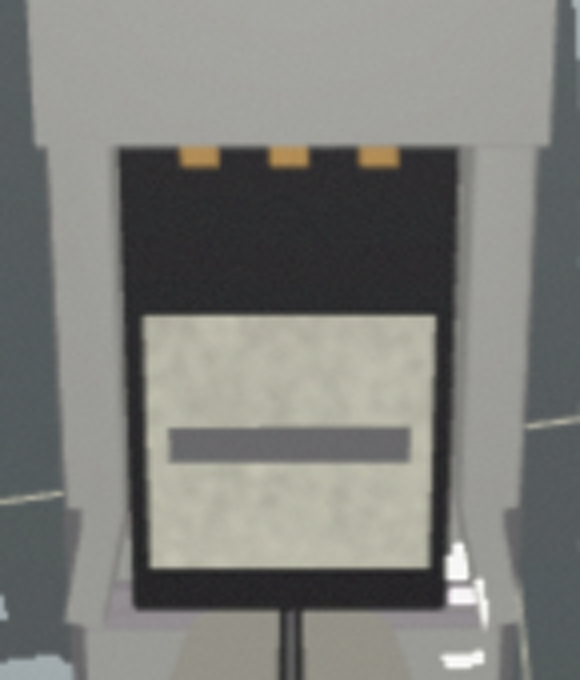

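Call:
{"fn": "drive_tool", "kwargs": {"steps": [{"tx":0.001,"ty":0,"tz":0,"turn":0,"jaw":0},{"tx":0.002,"ty":0,"tz":0,"turn":0,"jaw":0},{"tx":0.002,"ty":0,"tz":0,"turn":0,"jaw":0}]}}

```text
t: 15.45
tool_pos: [0.5607, 0.0388, 0.0256]
orientation: [3.133, -0.231, -0.006]
force: [-6.8, 1.7, -0.1]
opening: 0.0007
```

```bash
python3 av.py
```

```text
[-44.46   0.53  25.54  -7.1    0.63   0.47] [0.01 0.01 0.02 0.32 0.43 0.61] 15.65
```

Call:
{"fn": "drive_tool", "kwargs": {"steps": [{"tx":0.001,"ty":0,"tz":0,"turn":0,"jaw":0},{"tx":0.003,"ty":0,"tz":0,"turn":0,"jaw":0},{"tx":0.003,"ty":0,"tz":0,"turn":0,"jaw":0},{"tx":0.003,"ty":0,"tz":0,"turn":0,"jaw":0}]}}

```text
t: 16.05
tool_pos: [0.5612, 0.0387, 0.0253]
orientation: [-3.133, 0.231, 0.007]
force: [-8.0, 0.5, 0.4]
opening: 0.0003
```

```bash
python3 av.py
```

```text
[-43.99   0.52  25.31  -8.44  -0.07   0.7 ] [0.01 0.01 0.01 0.38 0.63 0.22] 16.25
```

Call:
{"fn": "drive_tool", "kwargs": {"steps": [{"tx":0,"ty":0,"tz":0.003,"turn":0,"jaw":0},{"tx":0,"ty":0,"tz":0.006,"turn":0,"jaw":0},{"tx":0,"ty":0,"tz":0.006,"turn":0,"jaw":0},{"tx":0,"ty":0,"tz":0.006,"turn":0,"jaw":0}]}}

```text
t: 16.65
tool_pos: [0.5609, 0.0387, 0.0234]
orientation: [-3.133, 0.231, 0.008]
force: [-9.2, 1.0, 0.8]
opening: 0.0006
```

```bash
python3 av.py;  python3 - <<'E'
from h import *
snap('wrist','w12');c,im,d=load('w12')
for v in (150,180,200,220,238,243):
        z=[at_d(c,d,u,v)[2] for u in range(255,312,2) if d[v,u]>0]; print(v,np.median(z).round(4))
E
```

```text
[-44.22   0.52  23.39  -9.31   0.35   0.59] [0.01 0.   0.01 0.13 0.5  0.28] 16.85
150 0.0286
180 0.0292
200 0.0291
220 0.0295
238 0.0292
243 0.029
```

Call:
{"fn": "drive_tool", "kwargs": {"steps": [{"tx":-0.001,"ty":0,"tz":0.002,"turn":0,"jaw":0},{"tx":-0.002,"ty":0,"tz":0.003,"turn":0,"jaw":0},{"tx":-0.002,"ty":0,"tz":0.003,"turn":0,"jaw":0}]}}

```text
t: 17.2
tool_pos: [0.5608, 0.0388, 0.0227]
orientation: [3.133, -0.231, -0.006]
force: [-8.6, 1.2, 0.6]
opening: 0.0006
```

```bash
python3 av.py;  python3 - <<'E'
from h import *
snap('wrist','w13');c,im,d=load('w13')
for v in (150,180,200,220,238,243):
        z=[at_d(c,d,u,v)[2] for u in range(255,312,2) if d[v,u]>0]; print(v,np.median(z).round(4))
E
```

```text
[-4.434e+01  5.300e-01  2.274e+01 -8.190e+00  2.000e-02  5.800e-01] [0.01 0.01 0.01 0.39 0.27 0.25] 17.4
150 0.0288
180 0.0288
200 0.0289
220 0.0288
238 0.0286
243 0.0288
```

Flat at 28.8 mm across the whole pack, against 29 expected when home. I'll back off straight and then lift.

Call:
{"fn": "drive_tool", "kwargs": {"steps": [{"tx":-0.004,"ty":0,"tz":0,"turn":0,"jaw":0},{"tx":-0.008,"ty":0,"tz":0,"turn":0,"jaw":0},{"tx":-0.02,"ty":0,"tz":0,"turn":0,"jaw":0},{"tx":-0.06,"ty":0,"tz":0,"turn":0,"jaw":0},{"tx":-0.1,"ty":0,"tz":-0.05,"turn":0,"jaw":0},{"tx":-0.15,"ty":0,"tz":-0.2,"turn":0,"jaw":0},{"tx":-0.15,"ty":0,"tz":-0.3,"turn":0,"jaw":0},{"tx":-0.15,"ty":0,"tz":-0.3,"turn":0,"jaw":0},{"tx":-0.15,"ty":0,"tz":-0.3,"turn":0,"jaw":0}]}}

```text
t: 18.35
tool_pos: [0.5198, 0.0451, 0.1155]
orientation: [-3.133, 0.231, -0.007]
force: [-1.3, 0.1, 0.8]
opening: 0.0004
```

```bash
python3 - <<'E'
from h import *
print(robot.read_state()['force'],robot.read_state()['tool_pos'])
c,im,d=snap('wrist','w14');crop('w14',225,345,0,160,4.5,'w14c');snap('top','top1')
from h import *
for t in np.linspace(-.03,.025,6):
    w=O+CH@[t,0];u,v=proj(c,[*w,.029]);print(round(t,3),[round(float(at_d(c,d,u+k,v)[2]),4) for k in(-15,-8,0,8,15)])
E
```

```text
[-1.33432156  0.08943363  0.76922948] [0.51977865 0.04505318 0.11554952]
-0.03 [0.029, 0.0284, 0.0295, 0.0293, 0.0294]
-0.019 [0.0287, 0.0284, 0.0289, 0.0279, 0.0306]
-0.008 [0.0294, 0.0298, 0.0298, 0.029, 0.0293]
0.003 [0.028, 0.0272, 0.0287, 0.028, 0.0292]
0.014 [0.0288, 0.0305, 0.0293, 0.0294, 0.0283]
0.025 [0.0284, 0.029, 0.0288, 0.0286, 0.0299]
```

View pics/w14c.png

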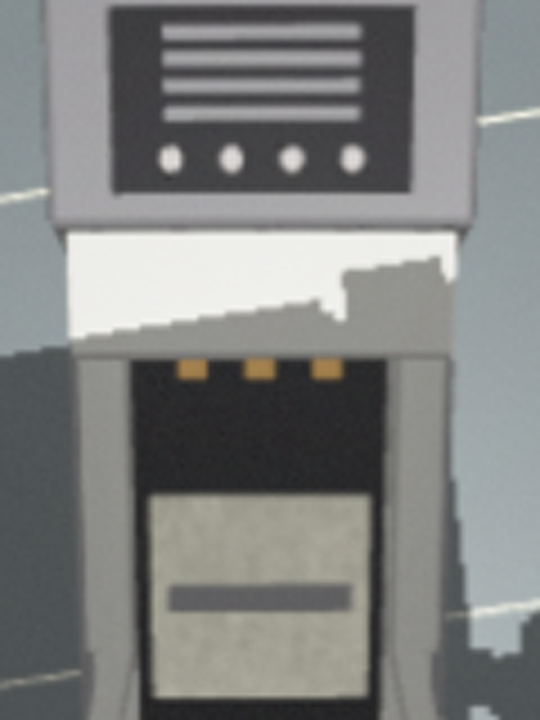

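View pics/top1.png

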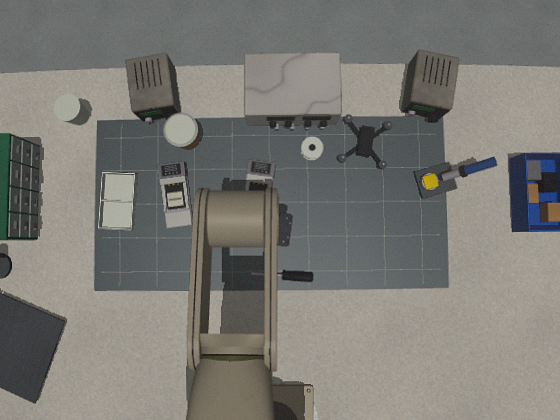

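```bash
python3 - <<'E'
from h import *
crop('w14',225,345,120,220,6,'w14d')
E
```

```text
(no output)
```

View pics/w14d.png

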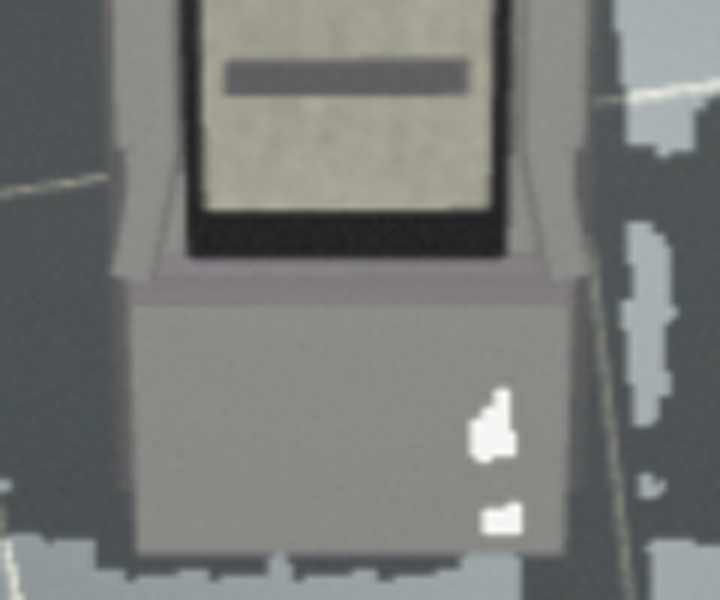

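The tail sits right behind the lip, the pack lies flat and centred, and the robot is clear.

```bash
python3 - <<'E'
from h import *
print(robot.close_job(), robot.read_state()['t'])
E
```

```text
the job is handed in; nothing more can be done
the job is handed in; nothing more can be done
```

The loose pack is in the empty charger, lying flat and home with its tail behind the lip, and I handed the job in at about 18.5 s. No verdict is reported.

**What I did:** I gripped the pack near its tail and laid its nose over the lip, with the nose at x ≈ -10 mm. I let go and pushed it in from the tail with the closed fingers. I felt the sprung contacts near the nominal position, so the adapter seems to be within about 1 mm of nominal. I held them back at about 8.4 N (about 2.5 mm of travel by estimate). I then brought the tail down with the fingers, backed off straight and lifted clear.

**Last checks:**
- **Pack height:** depth readings put its top at about 28 to 30 mm along the whole length, against 29 mm expected.
- **Fit:** it looks centred in the well, contacts forward under the hood, with the tail directly behind the lip.
- **Other items:** the full pack and the other items look unmoved in the top view.

**Uncertain or off:**
- **Contact force:** it was inferred from the wrist, which reads with about 0.5 N of noise. The highest average was about 9.3 N, while the tail was coming down, against the 11.5 N limit.
- **Contact travel:** I couldn't read the joint directly, so how far the contacts sit back now is inferred from the tail being behind the lip.
- **Leftover reading:** the wrist still showed about 1.5 N after I backed off, with the tool clear of everything. I take this as noise or drift.

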